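# Pack and seat the viewing glass of a burner-compartment door

### The arm

A 7-joint arm with a two-finger parallel gripper is mounted at the origin on the work surface. World frame = base frame: x ahead of the robot, y to its left, z up, the work surface at z = 0. Lengths are in m, angles in rad, forces in N, time in s.
With the tool pointing down it reaches from about 0.4 to 0.85 m from the base axis. Payload 10.4 kg.
Tool frame: the origin (TCP) lies midway between the tips of the shut fingers; the grasp point (between the pads) lies 19 mm behind it; y points along the fingers, x is the direction in which the jaws open and shut, and the axes are right-handed (so a half turn about y gives the same grasp; the last joint's range is limited). The gripper opens to 87 mm and grips with 3 to 60 N. Pads are 19 mm wide; open, the fingers measure 117 mm over their backs; the gripper's body (75 mm by 190 mm) begins 51 mm behind the grasp point.
Start: joints at [-1.316, 0.332, -0.065, 1.46, 0.022, 1.35, -0.088], TCP at [0.171, 0.601, 0.223] pointing down, gripper open.
Joint ranges: [-2.6, 2.6], [-0.5, 2.12], [-1.47, 1.34], [0.16, 2.42], [-1.27, 4.41], [0.06, 2.06], [-2.6, 2.6]. Speed limits (rad/s): [2.22, 2.22, 2.79, 2.79, 3.14, 3.14, 3.14].

### API

Orientations are given as a rotation vector (axis times angle).
In Python, from cell import r gives the robot as it stands.
- The arm moves only by the tool send_rows, never from a script. Its argument "deltas" is a list of rows, each a list of 7 numbers: the closure, from 0 (fully open) to 1 (shut), then the shift along the world's x, y, z in m, then the turn, a rotation vector about the world's x, y, z in rad. A call has 1 to 12 rows; each row shifts and turns the pose as measured when the row begins; what a row does not reach is not made up. A row lasts 1/8 s, in which the tool goes at most 62.5 mm and 10.7 degrees, less where a joint would pass 70% of its speed; a pose out of reach is approached as far as the arm can. A call with a gripper value outside its range is refused whole. The fingers move at their own pace and stop on an object; "squeeze" is the grip in N (left out, the last holds). Time passes only in rows, so rows that do not move let the fingers close. It gives the time, the measured TCP pose, the force and the opening at its end, in the units of the state.
- r.read_state(): the state, without advancing time (a new reading comes with each control period).
- r.get_image(name): name is "scene" or "top" or "wrist"; returns a dict with "color" (400x640x3 uint8, red, green, blue), "fovy" (degrees; the focal length in pixels is half the picture's height over the tangent of half this angle, whatever the lens; pixels are square), "cx", "cy" (the principal point, pixels), "R" (3x3) and "t" (3): a world point X has camera coordinates R X + t; the wrist camera has in their place "T_tool_cam" (4x4, takes a point from camera to tool coordinates, whose origin is the TCP and whose axes are the tool frame's). Camera axes: x right, y down, z forward; pixel columns grow to the right and rows downward; lengths in m; the calibration is good to about 2 mm. The wrist camera is an equidistant fisheye: a pixel r from the principal point sees the ray r / f radians off the axis. A picture is of the moment at which its call begins: read the wrist's pose just before it. There is no depth.
- r.job_done(): hands the job in, once; it reports no verdict.
The state is a dict: "clock": time; "joint_pos": joint angles; "joint_velocities": joint speeds; "joint_efforts": joint torques, N m; "tcp_pos": TCP position; "eef_rot": TCP orientation; "contact_force": force on the tool from outside, world axes, zero at the start; "torque": the same for the moment, N m; "opening": finger opening in m.
Only numpy, scipy, OpenCV 4.12 (cv2) and the standard library are available. Lean on these libraries where they do the work, as an engineer would, in place of code of your own. Each camera call takes 0.05 s, during which the arm holds its last target.

### The job

The burner-compartment door of the flame spectrometer lies face down on two battens with its dark viewing glass loose in the window frame, shifted towards one end. Slide the thinner of the two white nylon packers, upright as it stands, down into the end gap that is wide enough for it until it rests on the bottom, and let go of it. Then press the glass down on its springy seal until it is flush with the frame, and finish while still holding it pressed there, ready for the turn-clips; leave everything else where it is.

Things in the scene. Friction and masses are not known exactly. Their poses are not given: they have to be found in the camera images.
- window (a point): Centre of the floor of the rectangular window recess in the door's back, 24 mm above the bench; z up, y along the recess, x across. Recess inside 133 mm (y) x 66 mm (x), vertical walls; round it a rim 10 mm wide, its flat top 18 mm above this point. Four turn-clips, 2 mm high, lie on the two long rim sides, clear of the recess.
- door: The grey sheet-metal door, fixed, 190 mm (x) x 260 mm (y), face down on battens; the back of its sheet is 24 mm above the bench, a flange round its edge reaches 40 mm. Origin on the bench under its centre; the window's centre is 18 mm from it towards its -x, axes parallel.
- glass: Loose dark pane, 118 mm (its y) x 62 (x) x 6 thick, 0.1 kg. Origin: centre of underside; axes as the window's. Lies on a springy rubber ring (98 x 50 mm, mid-recess), shifted along y: gap 1 mm at one end, 14 mm at the other. At rest its top is 4 mm above the rim; pressed near its middle, about 10 N takes it 4 mm down, level with the rim, onto a stop. It springs back when let go.
- packer: The thinner packer: white nylon slip 11 mm thick (its y), 50 long (its x), 42 high, 27 g, standing loose on its long edge on the bench; foot bevelled 2 mm each side over the lowest 5 mm. Origin: centre of its underside. Seated, its thickness lies along the window's y, its foot is on the window floor and its top 24 mm above the rim.
- glass_top (a point): Centre of the glass's upper face, 6 mm above its origin; 22 mm above the window origin at rest, 18 mm when flush.
- packer_thick: The other white packer, not to be used: the same slip but 17 mm thick (its y), 50 mm long, 42 mm high; too thick for the gap. Origin at the centre of its underside.
- vial: Bystander: small amber vial with a white cap, 24 mm across, 45 mm high, standing between the packers. Origin at the centre of its underside.
- vial2: Bystander: a second vial like the first, farther to the left.
- screw_dish: Bystander: shallow steel dish 48 mm across, 16 mm high, standing on the door's sheet beside the window, on its +x side. Origin at the centre of its underside.
- screwdriver: Bystander: screwdriver 170 mm long, lying on the bench to the left.
- beaker: Bystander: glass beaker 64 mm across, 75 mm high, to the right. Origin at the centre of its underside.
- reagent: Bystander: white plastic bottle with black cap, 64 mm across, 130 mm high, far right. Origin at the centre of its underside.
- lamp: Bystander: hollow-cathode lamp (glass tube with black base) in a black cradle, 45 x 150 mm, 44 mm high, far ahead to the left. Origin at the centre of its underside.
There are look-alikes about, which are no part of the job. There is more than one size of the glass; the job needs the middle-sized.

How it is judged:
By the outcome, as a careful person would: the job done as asked, in the order asked, and still so for the second after the job is handed in, while the arm keeps its last pose, push and grip.
It also fails if it takes over 42 s, if anything falls off the work surface, if the arm or the gripper's body presses on something with over 40 N, if the wrist force passes 120 N, or if a joint passes its speed limit or range.

## Working session

There is one attempt and no reset: what is moved stays moved. The work goes in short steps, Python scripts to look and compute and a tool call to move; the robot and the scene stay as the last step left them, time stands still between calls to the robot, and variables do not carry over. Pictures are saved under pics/ and viewed, and the job is handed in when it is done.

Besides the shell and the picture viewer there is one more tool, called after "Call:" by a JSON object that holds its "name" and its "arguments", one argument or row to a line. send_rows: Moves the arm, as the interface text tells. Its arguments: {"type":"object","properties":{"deltas":{"type":"array","items":{"type":"array","items":{"type":"number"}}},"squeeze":{"type":"number"}},"required":["deltas"]}

```bash
ls; mkdir -p pics; python3 - <<'E'
from cell import r
import cv2,numpy as np
s=r.read_state();print({k:np.round(v,4).tolist() for k,v in s.items()})
for n in ["scene","top","wrist"]:
    d=r.get_image(n);cv2.imwrite(f"pics/{n}0.png",d["color"][:,:,::-1])
    print(n,{k:np.round(v,4).tolist() for k,v in d.items() if k!="color"})
E
```

```text
pics
{'clock': 0.0, 'joint_pos': [-1.3156, 0.3329, -0.0647, 1.461, 0.0216, 1.3499, -0.0885], 'joint_velocities': [0.0007, 0.0014, 0.001, 0.0004, -0.0005, -0.0022, 0.0018], 'joint_efforts': [0.0007, -62.3262, 0.0252, -38.9901, -0.0613, 0.0396, 0.0001], 'tcp_pos': [0.1713, 0.6006, 0.2217], 'eef_rot': [-1.3289, -1.0014, 1.0033], 'contact_force': [1.0248, 0.3708, -0.4023], 'torque': [0.0122, -0.0328, 0.0514], 'opening': 0.0869}
scene {'fovy': 52.7887, 'cx': 322.1046, 'cy': 194.612, 'R': [[0.1112, 0.9937, -0.0108], [0.836, -0.0994, -0.5397], [-0.5374, 0.051, -0.8418]], 't': [-0.0774, -0.4302, 1.3613]}
top {'fovy': 55.5531, 'cx': 318.5411, 'cy': 201.1929, 'R': [[-0.0011, -0.9999, -0.0172], [-0.9827, 0.0043, -0.1853], [0.1854, 0.0167, -0.9825]], 't': [0.0335, 0.5359, 1.1978]}
wrist {'fovy': 65.7065, 'cx': 327.4972, 'cy': 197.5221, 'T_tool_cam': [[1.0, -0.0007, -0.0001, -0.0001], [-0.0001, -0.2569, 0.9664, -0.1631], [-0.0007, -0.9664, -0.2569, 0.0698], [0.0, 0.0, 0.0, 1.0]]}
```

View pics/scene0.png

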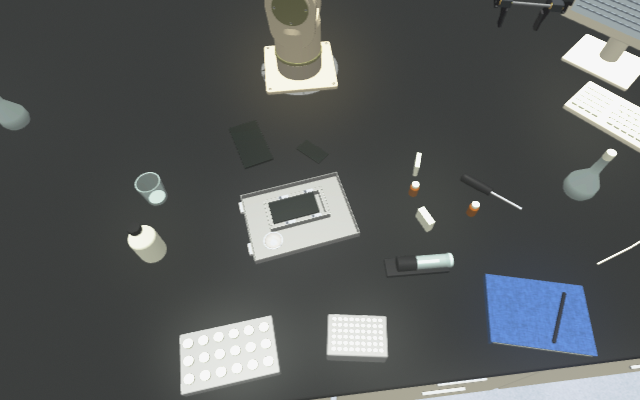

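View pics/top0.png

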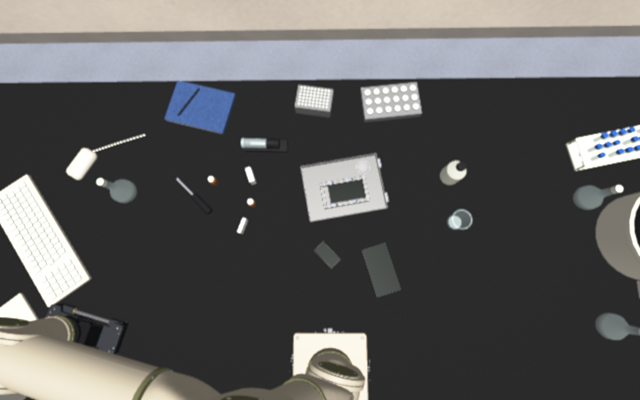

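View pics/wrist0.png

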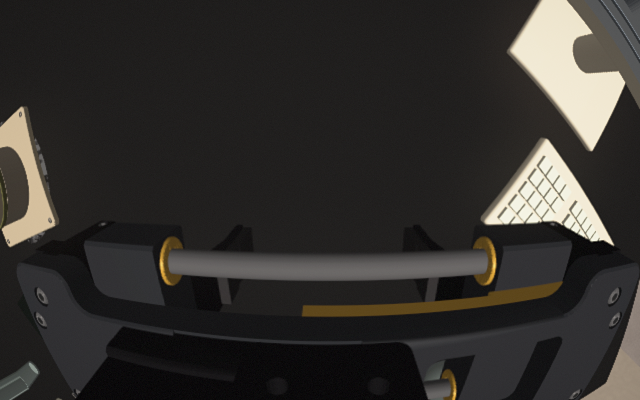

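The scene view shows two white packers at (417,163) and (426,218) and vials at (415,188) and (474,208). The door is at (298,215) with a dark pane in its window at (297,208). Loose dark panes lie at (250,143) and (312,151). In the top view the packers are at (242,225) and (250,176). Next I'll make close crops.

```bash
cat > h.py <<'E'
import numpy as np,cv2
from scipy.optimize import least_squares
from scipy.spatial.transform import Rotation as Ro
def cam(r,n):
    d=r.get_image(n); d["f"]=d["color"].shape[0]/2/np.tan(np.radians(d["fovy"])/2); return d
def proj(d,X):
    X=np.atleast_2d(X); c=X@d["R"].T+d["t"]; return np.c_[d["cx"]+d["f"]*c[:,0]/c[:,2], d["cy"]+d["f"]*c[:,1]/c[:,2]]
def ray(d,u,v):
    R=np.array(d["R"]);o=-R.T@d["t"];q=R.T@np.array([(u-d["cx"])/d["f"],(v-d["cy"])/d["f"],1]);return o,q/np.linalg.norm(q)
def atz(d,u,v,z):
    o,q=ray(d,u,v);return o+q*(z-o[2])/q[2]
def wcam(r):
    s=r.read_state(); d=cam(r,"wrist")
    d["state"]=s
    T=np.eye(4);T[:3,:3]=Ro.from_rotvec(s["eef_rot"]).as_matrix();T[:3,3]=s["tcp_pos"]
    d["W"]=T@np.array(d["T_tool_cam"]);return d
def wray(d,u,v):
    a=np.array([u-d["cx"],v-d["cy"]]);rr=np.linalg.norm(a);th=rr/d["f"]
    q=np.r_[a/max(rr,1e-9)*np.sin(th),np.cos(th)]
    return d["W"][:3,3],d["W"][:3,:3]@q
def watz(d,u,v,z):
    o,q=wray(d,u,v);return o+q*(z-o[2])/q[2]
def wproj(d,X):
    X=np.atleast_2d(X);c=(X-d["W"][:3,3])@d["W"][:3,:3]
    th=np.arctan2(np.hypot(c[:,0],c[:,1]),c[:,2]);ph=np.arctan2(c[:,1],c[:,0])
    return np.c_[d["cx"]+d["f"]*th*np.cos(ph),d["cy"]+d["f"]*th*np.sin(ph)]
def tri(rays):
    A=np.zeros((3,3));b=np.zeros(3)
    for o,q in rays:
        P=np.eye(3)-np.outer(q,q);A+=P;b+=P@o
    X=np.linalg.solve(A,b);return X,[float(np.linalg.norm((np.eye(3)-np.outer(q,q))@(X-o))) for o,q in rays]
def crop(d,x0,y0,x1,y1,k,fn):
    cv2.imwrite(fn,cv2.resize(d["color"][y0:y1,x0:x1,::-1],None,fx=k,fy=k,interpolation=cv2.INTER_CUBIC))
E
python3 - <<'E'
from cell import r
from h import *
s=cam(r,"scene");t=cam(r,"top")
a=cv2.resize(s["color"][140:240,395:495,::-1],None,fx=6,fy=6,interpolation=3)
crop(s,395,140,495,240,6,"pics/c_s_pack.png")
crop(t,195,155,275,245,6,"pics/c_t_pack.png")
crop(s,225,165,365,265,5,"pics/c_s_door.png")
crop(t,290,145,400,230,7,"pics/c_t_door.png")
for nm,ps,pt in [("pA",(417,163),(242,225)),("pB",(426,218),(250,176)),("win",(297,208),(346,191)),("vial",(415,185),(250,202))]:
    print(nm,tri([ray(s,*ps),ray(t,*pt)]))
E
```

```text
pA (array([0.46140283, 0.28798095, 0.02524832]), [0.000783656644717223, 0.00078365664471725])
pB (array([0.63087783, 0.2692819 , 0.0206622 ]), [0.002406411076666407, 0.0024064110766663887])
win (array([ 0.57285705, -0.05457686,  0.03720619]), [0.004839747096588328, 0.004839747096588352])
vial (array([0.53758329, 0.26230768, 0.03382566]), [0.0010182631401230559, 0.0010182631401230813])
```

View pics/c_s_pack.png

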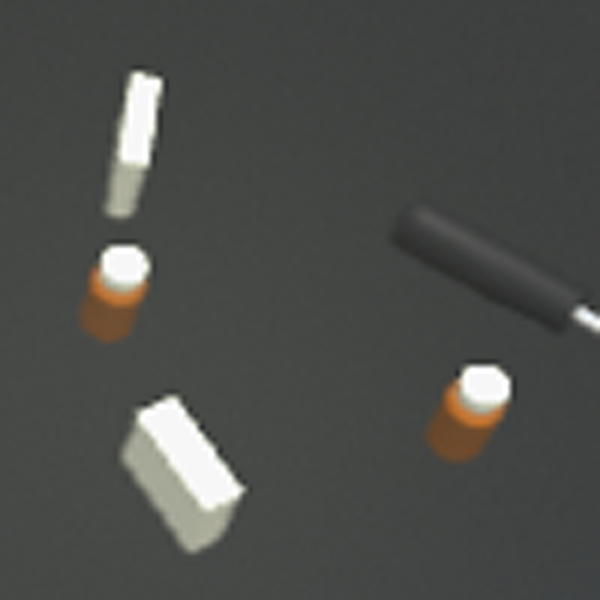

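View pics/c_t_pack.png

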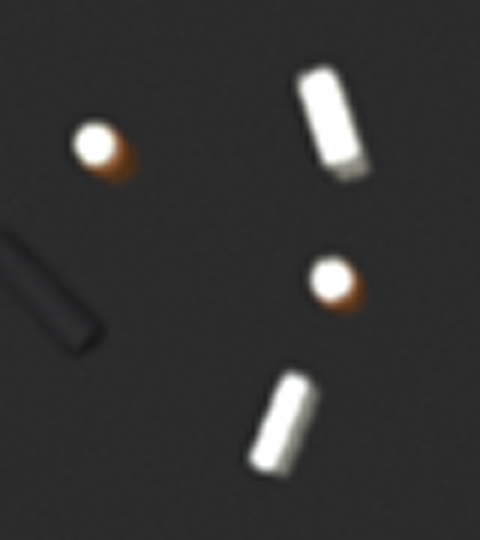

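View pics/c_s_door.png

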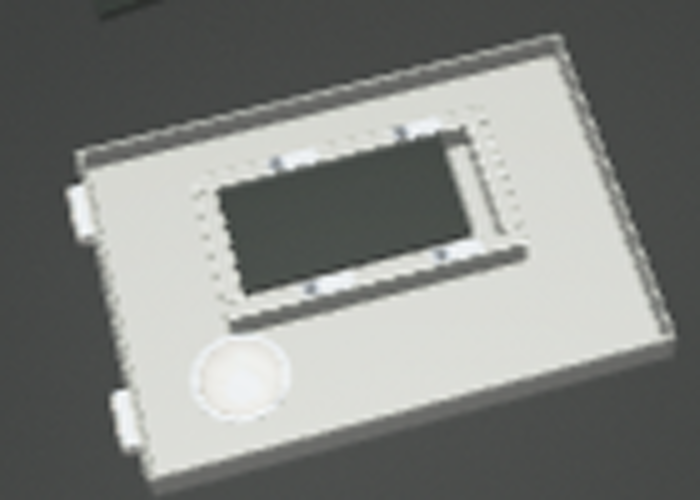

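View pics/c_t_door.png

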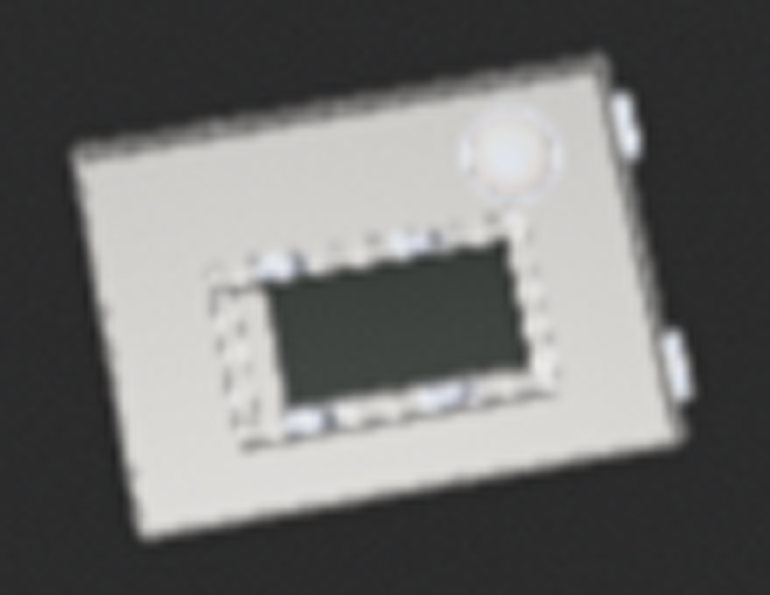

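The thin packer is the near one, at scene (417,163) and top (242,225). The far one, at (426,218), is clearly thicker. The glass is the pane lying in the recess, and the two panes on the bench are look-alikes. The wide gap is at the recess's left end, about (345,182) in the scene view. Next I'll fit the packer and the window from both views.

```bash
python3 - <<'E'
from cell import r
from h import *
s=cam(r,"scene");t=cam(r,"top")
def un(P,k,x0,y0): return (np.array(P,float)+.5)/k-.5+[x0,y0]
def fit(model,n,obs,p0):
    f=lambda p:np.concatenate([(proj(d,model(p)[idx])-px).ravel() for d,idx,px in obs])
    q=least_squares(f,p0,loss="soft_l1");return q.x,np.abs(q.fun).reshape(-1,2).round(1).tolist()
# packer top corners, order: +x+y, +x-y, -x-y, -x+y
def box(p,lx,ly):
    x,y,yaw,z=p;c,sn=np.cos(yaw),np.sin(yaw)
    L=np.array([[1,1],[1,-1],[-1,-1],[-1,1]])*[lx/2,ly/2]
    return np.c_[L@np.array([[c,sn],[-sn,c]])+[x,y],np.full(4,z)]
# thin: far end = +x. top view: left=+y
tp=un([[283,370],[315,380],[278,472],[249,462]],6,195,155)
sp=un([[150,167],[119,160],[132,71],[163,77]],6,395,140)
sol=fit(lambda p:box(p,.05,.011),4,[(t,[0,1,2,3],tp),(s,[0,1,2,3],sp)],[.46,.288,-.3,.04]);print("thin",sol)
# window rim outer corners 86 x 153, z .042 ; inner 66x133
tp=un([[213,268],[519,212],[556,388],[243,447]],7,290,145) # +x+y,+x-y,-x-y,-x+y
print("rim",fit(lambda p:box(p,.086,.153),4,[(t,[0,1,2,3],tp)],[.57,-.05,-.2,.042]))
# door corners  top of flange z .04
tp=un([[73,148],[603,57],[684,440],[142,540]],7,290,145)
sp=un([[672,338],[152,484],[80,155],[558,38]],5,225,165)
print("door",fit(lambda p:box(p,.19,.26),4,[(t,[0,1,2,3],tp),(s,[0,1,2,3],sp)],[.57,-.05,-.2,.042]))
st=r.read_state();print(Ro.from_rotvec(st["eef_rot"]).as_matrix().round(3))
E
```

```text
thin (array([ 0.4606093 ,  0.2879472 , -0.3365875 ,  0.04097363]), [[0.2, 0.7], [2.0, 0.1], [1.4, 0.9], [0.3, 0.4], [0.7, 0.5], [0.3, 0.1], [0.0, 0.5], [1.1, 0.1]])
rim (array([ 0.57375951, -0.05421127,  0.17939419,  0.02503248]), [[0.4, 0.4], [0.3, 0.4], [0.2, 0.3], [0.0, 0.5]])
door (array([ 0.58848987, -0.04897846,  0.17591966,  0.0351075 ]), [[0.2, 0.7], [0.6, 0.3], [0.5, 0.2], [0.4, 0.6], [0.3, 0.4], [0.6, 0.3], [0.6, 0.1], [0.4, 0.2]])
[[ 0.274 -0.    -0.962]
 [ 0.962 -0.     0.274]
 [-0.    -1.    -0.   ]]
```

Call:
{"name": "send_rows", "arguments": {
  "deltas": [
    [0, 0.036, -0.039, -0.005, 0, 0, -0.007],
    [0, 0.036, -0.039, -0.005, 0, 0, -0.007],
    [0, 0.036, -0.039, -0.005, 0, 0, -0.007],
    [0, 0.036, -0.039, -0.005, 0, 0, -0.007],
    [0, 0.036, -0.039, -0.005, 0, 0, -0.007],
    [0, 0.036, -0.039, -0.005, 0, 0, -0.007],
    [0, 0.036, -0.039, -0.005, 0, 0, -0.007],
    [0, 0.036, -0.039, -0.005, 0, 0, -0.007]
  ],
  "squeeze": 12
}}

```text
clock: 1.35
tcp_pos: [0.4628, 0.2817, 0.1819]
eef_rot: [-1.343, -0.967, 0.963]
contact_force: [-0.1, 0.6, -0.2]
opening: 0.0869
```

```bash
python3 - <<'E'
from cell import r
from h import *
d=wcam(r);np.save("pics/w1.npy",d,allow_pickle=True)
cv2.imwrite("pics/w1.png",d["color"][:,:,::-1])
R=d["W"];print(d["state"]["tcp_pos"],d["state"]["eef_rot"])
p=wproj(d,[[.4606,.288,.041]])[0];print(p)
u,v=p.astype(int);crop(d,u-60,v-60,u+60,v+60,6,"pics/w1c.png");print(u-60,v-60)
E
```

```text
[0.46279656 0.28167718 0.1819346 ] [-1.34347142 -0.96652996  0.9628415 ]
[332.38915225 183.10918507]
272 123
```

View pics/w1.png

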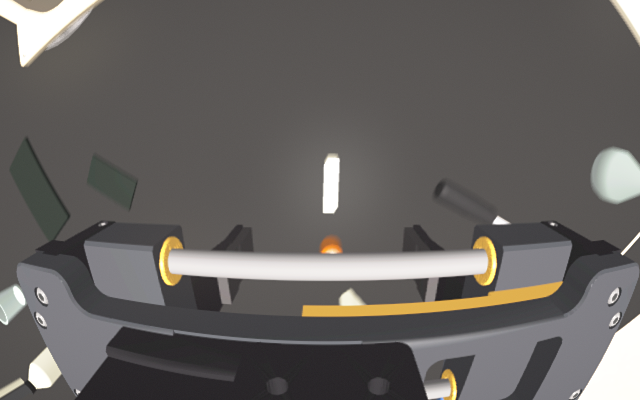

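View pics/w1c.png

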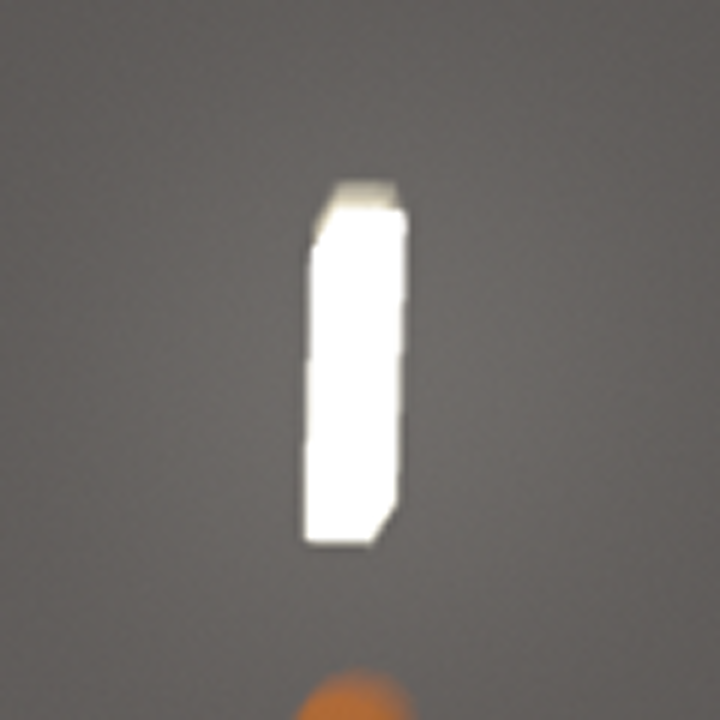

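```bash
cat > fitp.py <<'E'
from h import *
def verts(x,y,yaw,z0,th=.011,L=.05,H=.042):
    V=[]
    for sx in(-1,1):
        for sy in(-1,1):
            V+=[[sx*L/2,sy*(th/2-.002),0],[sx*L/2,sy*th/2,.005],[sx*L/2,sy*th/2,H]]
    V=np.array(V);c,s=np.cos(yaw),np.sin(yaw)
    return np.c_[V[:,0]*c-V[:,1]*s+x,V[:,0]*s+V[:,1]*c+y,V[:,2]+z0]
def mask(uv,x0,y0,w,h,k=8):
    hull=cv2.convexHull(((uv-[x0,y0]+.5)*k*16-8).astype(np.int32))
    m=np.zeros((h*k,w*k),np.uint8);cv2.fillConvexPoly(m,hull,255,cv2.LINE_AA,4)
    return cv2.resize(m,(w,h),interpolation=cv2.INTER_AREA)/255.
def fitpack(views,p0,free):
    # views: (projfun, soft observed mask, x0,y0)
    from scipy.optimize import minimize
    p0=np.array(p0,float);sc=np.array([.003,.003,.05,.003])[free]
    def full(q):
        p=p0.copy();p[free]+=q*sc;return p
    def cost(q):
        V=verts(*full(q));return sum(np.sum((mask(f(V),x0,y0,m.shape[1],m.shape[0])-m)**2) for f,m,x0,y0 in views)
    best=minimize(cost,np.zeros(len(sc)),method="Nelder-Mead",options=dict(xatol=.005,fatol=.01,initial_simplex=np.vstack([np.zeros(len(sc)),np.eye(len(sc))])))
    return full(best.x),best.fun
def obs(g,x0,y0,x1,y1,bg,fg):
    return np.clip((g[y0:y1,x0:x1].astype(float)-bg)/(fg-bg),0,1)
E
python3 - <<'E'
from fitp import *
from cell import r
d=np.load("pics/w1.npy",allow_pickle=True).item()
g=cv2.cvtColor(d["color"],cv2.COLOR_RGB2GRAY);print(g[152:222:4,332].tolist(),g[185,318:346].tolist())
m=obs(g,310,140,355,225,90,170)
W=(lambda V:wproj(d,V),m,310,140)
print("wrist",fitpack([W],[.4606,.288,-.336,0],[0,1,2]))
print("wrist z free",fitpack([W],[.4606,.288,-.336,0],[0,1,2,3]))
s=cam(r,"scene");t=cam(r,"top")
gs=cv2.cvtColor(s["color"],3+4);gt=cv2.cvtColor(t["color"],7)
S=(lambda V:proj(s,V),obs(gs,405,145,428,178,65,160),405,145)
T=(lambda V:proj(t,V),obs(gt,230,210,255,240,40,140),230,210)
print("scene",fitpack([S],[.4606,.288,-.336,0],[0,1,2]))
print("top",fitpack([T],[.4606,.288,-.336,0],[0,1,2]))
print("all",fitpack([S,T,W],[.4606,.288,-.336,0],[0,1,2,3]))
E
```

```text
[106, 209, 255, 255, 255, 255, 255, 255, 255, 255, 255, 255, 255, 255, 255, 255, 105, 103] [106, 106, 107, 106, 126, 219, 255, 255, 255, 255, 255, 255, 255, 255, 255, 255, 255, 255, 255, 255, 198, 122, 107, 108, 108, 107, 108, 108]
wrist (array([ 0.46579174,  0.28453519, -0.46963174,  0.        ]), np.float64(368.82939578527487))
wrist z free (array([ 0.45165326,  0.28846673, -0.40963751,  0.05276549]), np.float64(223.02020316705114))
scene (array([ 0.46071352,  0.28896191, -0.32912243,  0.        ]), np.float64(6.721203883867381))
top (array([0.44303016, 0.31684415, 0.03962641, 0.        ]), np.float64(194.3381688581315))
all (array([ 0.45359921,  0.28797844, -0.42047387,  0.04279253]), np.float64(596.0974163955026))
```

```bash
python3 - <<'E'
from fitp import *
from cell import r
d=np.load("pics/w1.npy",allow_pickle=True).item()
g=cv2.cvtColor(d["color"],cv2.COLOR_RGB2GRAY)
m=obs(g,310,140,355,223,115,185)
W=(lambda V:wproj(d,V),m,310,140)
print("wrist",fitpack([W],[.4606,.288,-.336,0],[0,1,2]))
print("wrist z free",fitpack([W],[.4606,.288,-.336,0],[0,1,2,3]))
gs=cv2.imread("pics/scene0.png",0);gt=cv2.imread("pics/top0.png",0)
s=cam(r,"scene");t=cam(r,"top")
S=(lambda V:proj(s,V),obs(gs,405,145,428,178,65,150),405,145)
T=(lambda V:proj(t,V),obs(gt,230,210,255,240,45,140),230,210)
print("scene",fitpack([S],[.4606,.288,-.336,0],[0,1,2]))
print("top",fitpack([T],[.4606,.288,-.336,0],[0,1,2]))
print("all",fitpack([S,T,W],[.4606,.288,-.336,0],[0,1,2,3]))
E
```

```text
wrist (array([ 0.46483834,  0.28498147, -0.4580079 ,  0.        ]), np.float64(245.07463714897725))
wrist z free (array([ 0.45450747,  0.28778091, -0.41509959,  0.03936504]), np.float64(126.22308115403024))
scene (array([ 0.460599  ,  0.28887877, -0.32474351,  0.        ]), np.float64(7.939777008842752))
top (array([ 0.46073816,  0.288831  , -0.33599589,  0.        ]), np.float64(11.458764655827025))
all (array([ 0.45924694,  0.28654464, -0.42173031,  0.02093269]), np.float64(253.46242042979813))
```

```bash
python3 - <<'E'
from fitp import *
d=np.load("pics/w1.npy",allow_pickle=True).item()
V=verts(.4607,.2888,-.33,0);uv=wproj(d,V);print(uv.round(1).tolist())
m=obs(cv2.cvtColor(d["color"],7),310,140,355,223,115,185)
k=8;im=cv2.resize(d["color"][130:235,280:385,::-1],None,fx=k,fy=k,interpolation=0)
im=im[:600*2]
def P(u):return tuple(((np.array(u)-[280,130]+.5)*k).astype(int))
for a in range(0,12):
    cv2.circle(im,P(uv[a]),3,[(0,0,255),(0,255,0),(255,0,0)][a%3],-1)
cv2.imwrite("pics/w1o.png",im[:, 100:800][:720][100:700])
E
```

```text
[[329.4, 153.4], [327.6, 154.0], [327.8, 158.4], [335.6, 153.5], [337.6, 154.0], [338.9, 158.4], [329.2, 196.7], [327.5, 197.8], [327.6, 207.1], [335.3, 196.7], [337.2, 197.8], [338.4, 207.1]]
```

View pics/w1o.png

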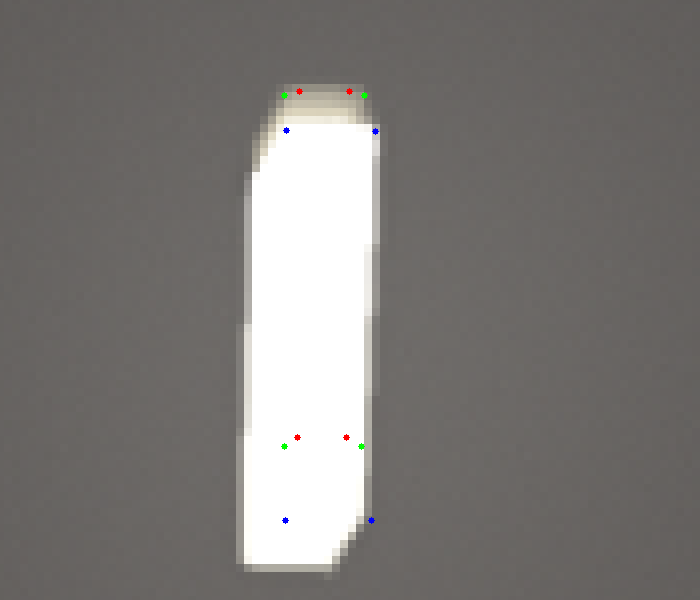

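```bash
python3 - <<'E'
from h import *
from cell import r
s=cam(r,"scene");crop(s,360,100,480,220,6,"pics/s1c.png")
d=np.load("pics/w1.npy",allow_pickle=True).item()
g=d["color"][145:225,305:355].astype(int);print(g[40,10:40].tolist());print(g[:, 27].tolist())
E
```

```text
[[108, 106, 103], [109, 106, 103], [109, 106, 103], [109, 105, 103], [109, 105, 102], [109, 106, 104], [108, 105, 102], [128, 125, 122], [223, 219, 212], [255, 255, 255], [255, 255, 255], [255, 255, 255], [255, 255, 255], [255, 255, 255], [255, 255, 255], [255, 255, 255], [255, 255, 255], [255, 255, 255], [255, 255, 255], [255, 255, 255], [255, 255, 255], [255, 255, 255], [255, 255, 255], [201, 198, 190], [124, 121, 118], [109, 106, 103], [110, 107, 104], [110, 107, 105], [110, 106, 104], [110, 107, 105]]
[[103, 100, 98], [104, 102, 99], [104, 100, 98], [104, 101, 99], [105, 101, 100], [104, 101, 98], [103, 100, 98], [108, 105, 102], [147, 142, 131], [178, 172, 157], [195, 189, 171], [217, 209, 186], [240, 236, 222], [255, 255, 255], [255, 255, 255], [255, 255, 255], [255, 255, 255], [255, 255, 255], [255, 255, 255], [255, 255, 255], [255, 255, 255], [255, 255, 255], [255, 255, 255], [255, 255, 255], [255, 255, 255], [255, 255, 255], [255, 255, 255], [255, 255, 255], [255, 255, 255], [255, 255, 255], [255, 255, 255], [255, 255, 255], [255, 255, 255], [255, 255, 255], [255, 255, 255], [255, 255, 255], [255, 255, 255], [255, 255, 255], [255, 255, 255], [255, 255, 255], [255, 255, 255], [255, 255, 255], [255, 255, 255], [255, 255, 255], [255, 255, 255], [255, 255, 255], [255, 255, 255], [255, 255, 255], [255, 255, 255], [255, 255, 255], [255, 255, 255], [255, 255, 255], [255, 255, 255], [255, 255, 255], [255, 255, 255], [255, 255, 255], [255, 255, 255], [255, 255, 255], [255, 255, 255], [255, 255, 255], [255, 255, 255], [255, 255, 255], [255, 255, 255], [255, 255, 255], [255, 255, 255], [255, 255, 255], [255, 255, 255], [255, 255, 255], [175, 172, 162], [108, 105, 102], [104, 101, 98], [107, 104, 101], [106, 103, 100], [106, 103, 100], [106, 102, 100], [106, 102, 99], [105, 101, 99], [104, 102, 99], [105, 101, 99], [104, 101, 99]]
```

View pics/s1c.png

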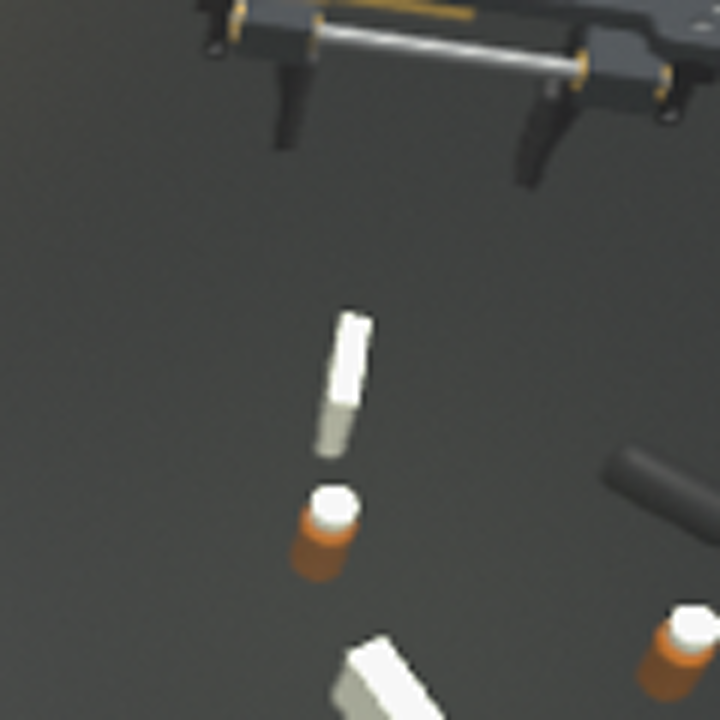

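```bash
python3 - <<'E'
from h import *
from cell import r
d=np.load("pics/w1.npy",allow_pickle=True).item()
t=cam(r,"top");s=cam(r,"scene")
I=cv2.resize(d["color"][:,:,::-1],None,fx=1.25,fy=1.25,interpolation=3)
pt={"panesm":(327,255),"panebig_t":(381,243)}
X={}
X["small pane c"]=atz(t,327.5,254.5,.003)
X["small s"]=atz(s,312,151.5,.003)
# big pane corners from top
for i,c in enumerate([(362,248),(384,242),(400,291),(377,297)]): X[f"big{i}"]=atz(t,*c,.003)
X["vialtop"]=np.array([.5376,.2623,.045])
X["driver tip"]=atz(t,178,180,.006); X["driver end"]=atz(t,210,211,.01)
for n,x in X.items():
    u=wproj(d,x)[0];print(n,x.round(3),u.round(1))
    cv2.circle(I,tuple(((u+.5)*1.25).astype(int)),3,(0,0,255),-1)
cv2.imwrite("pics/w1p.png",I)
print(r.read_state()["joint_velocities"].round(3), r.read_state()["tcp_pos"],r.read_state()["eef_rot"])
E
```

```text
small pane c [0.364 0.003 0.003] [108.9 180.3]
small s [0.369 0.007 0.003] [112.  182.2]
big0 [ 0.386 -0.112  0.003] [ 69.5 218.2]
big1 [ 0.405 -0.185  0.003] [ 52.6 241. ]
big2 [ 0.246 -0.232  0.003] [ 10.3 164.4]
big3 [ 0.227 -0.157  0.003] [ 25.6 136.7]
vialtop [0.538 0.262 0.045] [332.5 258.2]
driver tip [0.621 0.52  0.006] [526.9 234.6]
driver end [0.511 0.401 0.01 ] [438.1 187.8]
[ 0.    -0.001  0.003  0.001  0.001  0.001  0.002] [0.46086662 0.28438894 0.18188735] [-1.34226308 -0.96785513  0.96516101]
```

View pics/w1p.png

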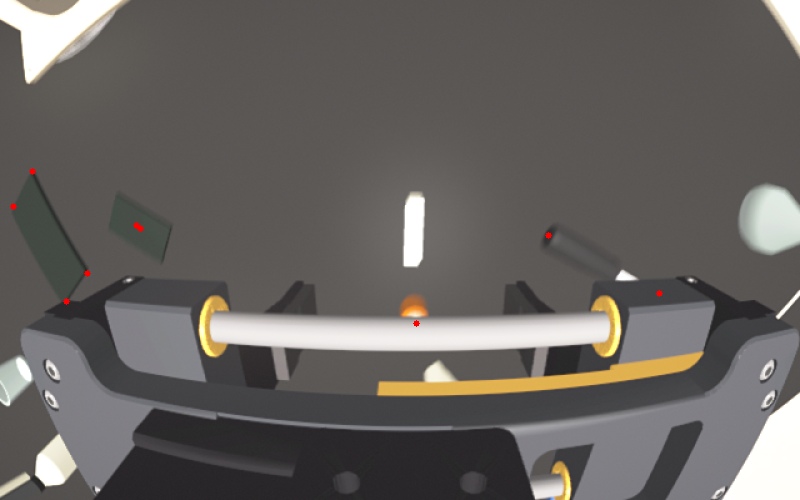

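```bash
python3 - <<'E'
from fitp import *
from cell import r
d=wcam(r);np.save("pics/w2.npy",d,allow_pickle=True)
print(d["state"]["tcp_pos"],d["state"]["eef_rot"])
g=cv2.cvtColor(d["color"],7)
W=(lambda V:wproj(d,V),obs(g,305,140,355,228,118,185),305,140)
p,c=fitpack([W],[.4606,.288,-.336,0],[0,1,2]);print(p,c)
print(fitpack([W],[.4606,.288,-.336,0],[0,1,2,3]))
k=8;im=cv2.resize(d["color"][140:225,290:375,::-1],None,fx=k,fy=k,interpolation=0)
for V,col in((verts(.4607,.2888,-.33,0),(0,0,255)),(verts(*p),(255,0,0))):
  for u in wproj(d,V): cv2.circle(im,tuple(((u-[290,140]+.5)*k).astype(int)),3,col,-1)
cv2.imwrite("pics/w2o.png",im[:600])
E
```

```text
[0.46086662 0.28438894 0.18188735] [-1.34226308 -0.96785513  0.96516101]
[ 0.46064444  0.28800561 -0.38233732  0.        ] 102.63667634729998
(array([ 0.45662631,  0.2889721 , -0.36642426,  0.01696763]), np.float64(69.61146836185236))
```

View pics/w2o.png

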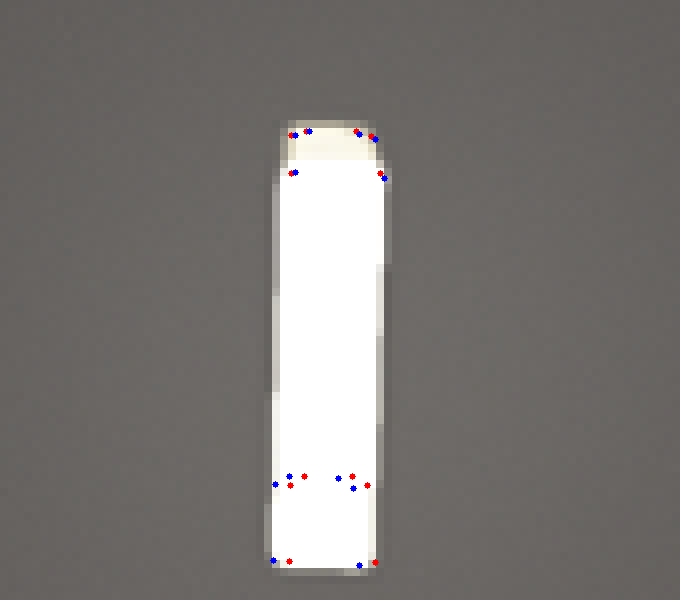

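The two images show that the wrist picture smears while the arm is still settling. The settled view puts the packer at about (0.4607, 0.2884) with yaw -0.345, which agrees with the scene and top cameras to within 1 mm. Descending now.

Call:
{"name": "send_rows", "arguments": {
  "deltas": [
    [0.3, 0, 0.002, -0.035, 0, 0, -0.01],
    [0.5, 0, 0.002, -0.035, 0, 0, 0],
    [0.5, 0, 0, -0.035, 0, 0, 0],
    [0.5, 0, 0, -0.03, 0, 0, 0],
    [0.5, 0, 0, -0.015, 0, 0, 0],
    [0.5, 0, 0, 0, 0, 0, 0]
  ]
}}

```text
clock: 2.55
tcp_pos: [0.4587, 0.2936, 0.0296]
eef_rot: [-1.341, -0.97, 0.96]
contact_force: [0.0, 1.0, 0.6]
opening: 0.0445
```

Call:
{"name": "send_rows", "arguments": {
  "deltas": [
    [0.5, 0.002, -0.005, -0.003, 0, 0, 0],
    [0.5, 0, 0, 0, 0, 0, 0]
  ]
}}

```text
clock: 2.8
tcp_pos: [0.4619, 0.2892, 0.0284]
eef_rot: [-1.341, -0.972, 0.958]
contact_force: [-0.3, -0.5, 0.9]
opening: 0.0434
```

```bash
python3 - <<'E'
from h import *
from cell import r
st=r.read_state();print(st["tcp_pos"],st["eef_rot"],st["joint_velocities"].round(3))
d=wcam(r);cv2.imwrite("pics/w3.png",d["color"][120:320,180:480,::-1].repeat(2,0).repeat(2,1))
M=Ro.from_rotvec(st["eef_rot"]).as_matrix();print(np.degrees(np.arctan2(M[1,0],M[0,0])))
E
```

```text
[0.46185661 0.28917105 0.02840597] [-1.34114821 -0.9722896   0.95797758] [-0.007 -0.012 -0.007 -0.017 -0.     0.004 -0.004]
71.32388784505146
```

View pics/w3.png

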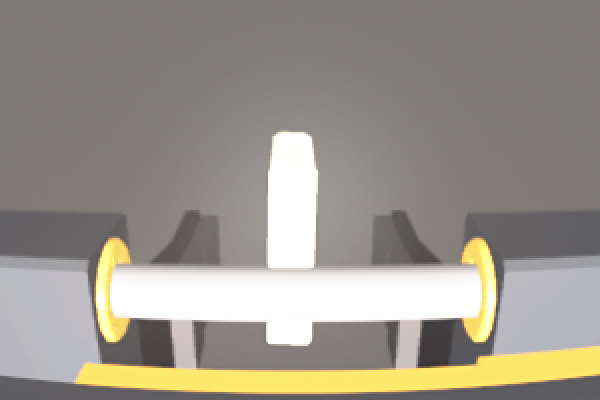

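The packer stands centred between the open fingers, at (290,200) in the crop. Lowering slightly and closing.

Call:
{"name": "send_rows", "arguments": {
  "deltas": [
    [0.5, -0.001, 0, -0.002, 0, 0, -0.015],
    [0.6, 0, 0, 0, 0, 0, 0],
    [1, 0, 0, 0, 0, 0, 0],
    [1, 0, 0, 0, 0, 0, 0],
    [1, 0, 0, 0, 0, 0, 0],
    [1, 0, 0, 0, 0, 0, 0]
  ],
  "squeeze": 15
}}

```text
clock: 3.6
tcp_pos: [0.4614, 0.2902, 0.0276]
eef_rot: [-1.346, -0.962, 0.944]
contact_force: [0.1, -0.2, -0.2]
opening: 0.0109
```

Call:
{"name": "send_rows", "arguments": {
  "deltas": [
    [1, 0, 0, 0.04, 0, 0, 0],
    [1, 0, 0, 0.045, 0, 0, 0],
    [1, 0.013, -0.036, 0.035, 0, 0, 0.06],
    [1, 0.014, -0.04, 0.01, 0, 0, 0.09],
    [1, 0.014, -0.045, 0, 0, 0, 0.09],
    [1, 0.014, -0.045, 0, 0, 0, 0.09],
    [1, 0.014, -0.045, 0, 0, 0, 0.09],
    [1, 0.014, -0.04, 0, 0, 0, 0.09],
    [1, 0.01, -0.03, 0, 0, 0, 0],
    [1, 0, 0, 0, 0, 0, 0],
    [1, 0, 0, 0, 0, 0, 0]
  ]
}}

```text
clock: 4.97
tcp_pos: [0.5545, 0.0002, 0.1621]
eef_rot: [-1.108, -1.354, 1.336]
contact_force: [-0.2, 1.0, -0.0]
opening: 0.0107
```

```bash
python3 - <<'E'
from h import *
from cell import r
st=r.read_state();print(st["clock"],st["tcp_pos"],st["eef_rot"],st["joint_velocities"].round(3),st["opening"])
d=wcam(r);d2=wcam(r);print(d2["state"]["tcp_pos"]);np.save("pics/w4.npy",d2,allow_pickle=True);d=d2
cv2.imwrite("pics/w4.png",d["color"][:,:,::-1])
M=Ro.from_rotvec(d["state"]["eef_rot"]).as_matrix();print(M.round(3),np.degrees(np.arctan2(M[1,0],M[0,0])))
E
```

```text
4.975 [5.54475262e-01 2.46288777e-04 1.62074478e-01] [-1.10839801 -1.35395802  1.33625362] [ 0.012  0.001  0.012 -0.     0.004 -0.     0.004] 0.010662348099155205
[5.54500351e-01 1.71309738e-04 1.62116329e-01]
[[-0.187  0.002 -0.982]
 [ 0.982  0.011 -0.187]
 [ 0.011 -1.    -0.004]] 100.78421138226517
```

View pics/w4.png

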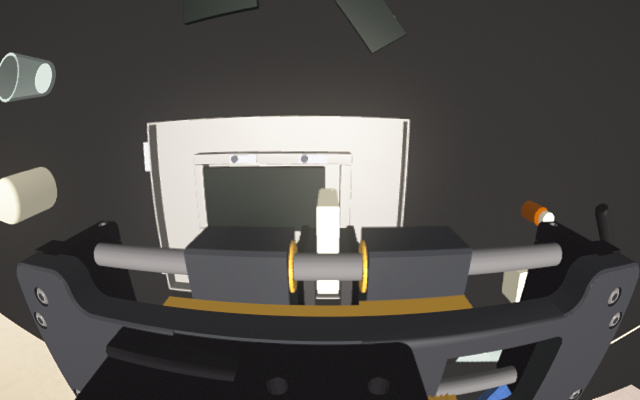

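```bash
python3 - <<'E'
from h import *
d=np.load("pics/w4.npy",allow_pickle=True).item()
crop(d,280,135,370,225,8,"pics/w4a.png");crop(d,185,140,295,230,7,"pics/w4b.png")
E
```

```text
(no output)
```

View pics/w4a.png

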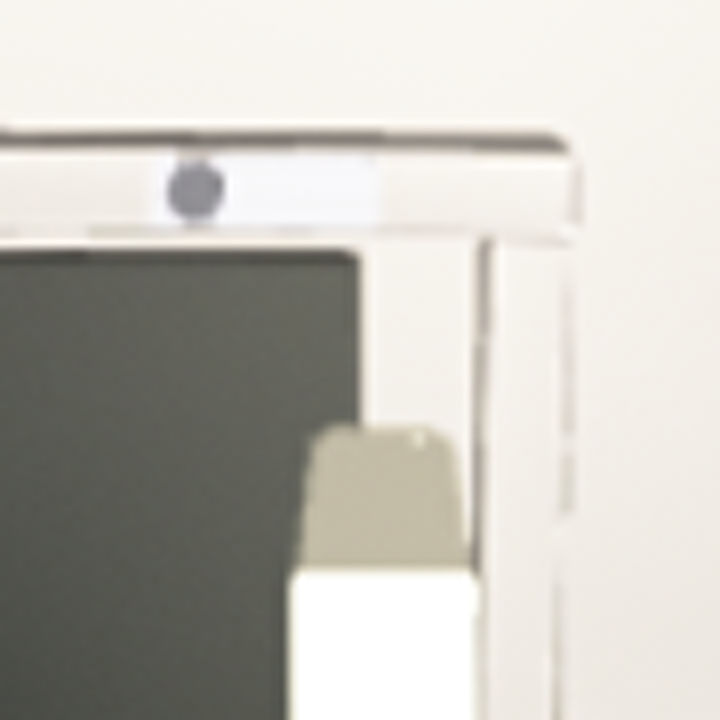

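View pics/w4b.png

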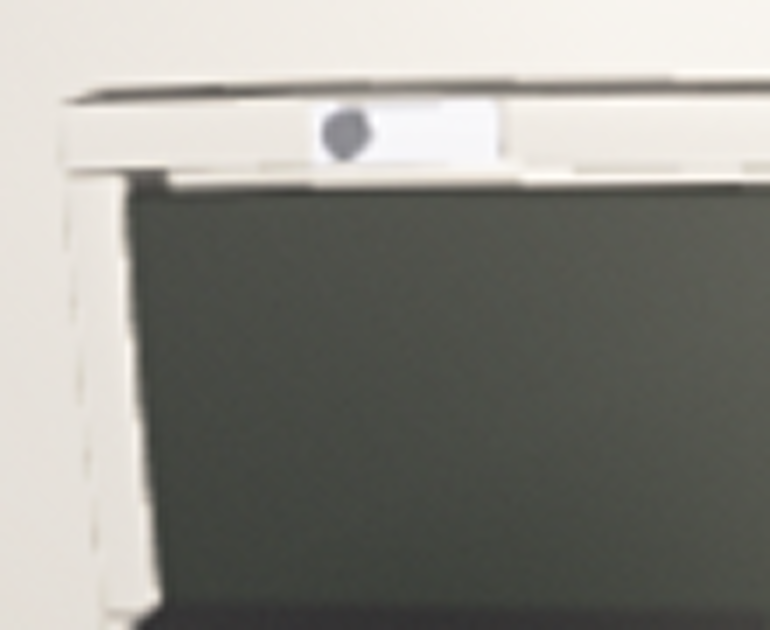

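```bash
python3 - <<'E'
from h import *
d=np.load("pics/w4.npy",allow_pickle=True).item()
A=lambda U,V:((U+.5)/8-.5+280,(V+.5)/8-.5+135)
B=lambda U,V:((U+.5)/7-.5+185,(V+.5)/7-.5+140)
pts=dict(innerNL=(A(491,243),.042),outerNL=(A(575,152),.042),innerL2=(A(481,545),.042),
 glassNL=(A(359,251),.046),glassL2=(A(361,415),.046),innerNR=(B(127,178),.042),outerNR=(B(65,102),.042),innerR2=(B(160,600),.042))
w=np.array([.5707,-.0521]);a=.177
for n,(p,z) in pts.items():
    X=watz(d,*p,z);q=X[:2]-w
    print(n,np.round(p,1),X.round(4),"win",np.round([q[0]*np.cos(a)+q[1]*np.sin(a),-q[0]*np.sin(a)+q[1]*np.cos(a)],4))
X=lambda n:watz(d,*pts[n][0],pts[n][1])
v=X("innerNL")-X("innerNR");print("len",np.linalg.norm(v),"yaw",np.arctan2(-v[0],v[1]))
v=X("outerNL")-X("outerNR");print("len",np.linalg.norm(v),"yaw",np.arctan2(-v[0],v[1]))
# packer foot predicted
st=d["state"];M=Ro.from_rotvec(st["eef_rot"]).as_matrix();
for h in(0.0276,.0226,-.0144):
  for x in(-.0055,.0055):
    print(h,x,wproj(d,st["tcp_pos"]+M@np.array([x,h,.025]))[0].round(2))
for U,V in((318,428),(452,428),(303,560),(465,560),(290,570),(478,572)): print(np.round(A(U,V),2))
E
```

```text
innerNL [340.9 164.9] [0.5272 0.0087 0.042 ] win [-0.0321  0.0675]
outerNL [351.4 153.6] [0.5149 0.0162 0.042 ] win [-0.0429  0.077 ]
innerL2 [339.7 202.7] [0.563  0.0147 0.042 ] win [0.0042 0.0671]
glassNL [324.4 165.9] [ 0.5303 -0.0062  0.046 ] win [-0.0317  0.0523]
glassL2 [324.7 186.4] [ 0.5491 -0.0025  0.046 ] win [-0.0125  0.0527]
innerNR [202.7 165. ] [ 0.5502 -0.1229  0.042 ] win [-0.0326 -0.0661]
outerNR [193.9 154.1] [ 0.5411 -0.1336  0.042 ] win [-0.0435 -0.075 ]
innerR2 [207.4 225.3] [ 0.6115 -0.1127  0.042 ] win [ 0.0295 -0.0669]
len 0.1336248625858895 yaw 0.17329219984723354
len 0.15199906455156495 yaw 0.1726963187516055
0.0276 -0.0055 [319.12 188.66]
0.0276 0.0055 [336.51 188.65]
0.0226 -0.0055 [318.91 190.52]
0.0226 0.0055 [336.74 190.5 ]
-0.0144 -0.0055 [316.95 207.86]
-0.0144 0.0055 [338.88 207.84]
[319.31 188.06]
[336.06 188.06]
[317.44 204.56]
[337.69 204.56]
[315.81 205.81]
[339.31 206.06]
```

The wrist view agrees with the door fit. The recess measures 133.6 mm long with yaw 0.174. The gap runs from window y = 0.0525 to 0.067, so its centre is about (0.5608, 0.0069). The held packer projects within 0.5 px of the prediction. Moving to just above the gap.

Call:
{"name": "send_rows", "arguments": {
  "deltas": [
    [1, 0.004, 0.004, -0.02, -0.011, 0.002, -0.013],
    [1, 0.002, 0.003, -0.03, 0, 0, 0],
    [1, 0, 0, -0.02, 0, 0, 0],
    [1, 0, 0, -0.005, 0, 0, 0],
    [1, 0, 0, 0, 0, 0, 0],
    [1, 0, 0, 0, 0, 0, 0]
  ]
}}

```text
clock: 5.82
tcp_pos: [0.5598, 0.0137, 0.0817]
eef_rot: [-1.117, -1.34, 1.342]
contact_force: [1.2, -0.6, -0.3]
opening: 0.0108
```

```bash
cat > look.py <<'E'
from h import *
from cell import r
import sys
d=wcam(r);d=wcam(r);n=sys.argv[1];np.save(f"pics/{n}.npy",d,allow_pickle=True)
st=d["state"];M=Ro.from_rotvec(st["eef_rot"]).as_matrix()
print(st["clock"],st["tcp_pos"].round(4),M.round(3).tolist(),np.arctan2(-M[0,0],M[1,0]),st["contact_force"].round(1),st["opening"])
w=np.array([.571,-.052]);a=.174
def win(p):
    q=np.array(p[:2])-w;return np.round([q[0]*np.cos(a)+q[1]*np.sin(a),-q[0]*np.sin(a)+q[1]*np.cos(a)],4)
print("tcp win",win(st["tcp_pos"]),"foot win",win(st["tcp_pos"]+M@[0,.0276,0]))
x0,y0,x1,y1,k=map(int,sys.argv[2:7]);crop(d,x0,y0,x1,y1,k,f"pics/{n}.png")
E
python3 look.py w5 280 130 380 230 7
```

```text
5.875 [0.5599 0.0137 0.0818] [[-0.18, -0.001, -0.984], [0.984, -0.0, -0.18], [0.0, -1.0, 0.001]] 0.1810223164492106 [ 0.2 -0.1 -1.1] 0.010544487838414454
tcp win [0.0004 0.0667] foot win [0.0004 0.0667]
```

View pics/w5.png

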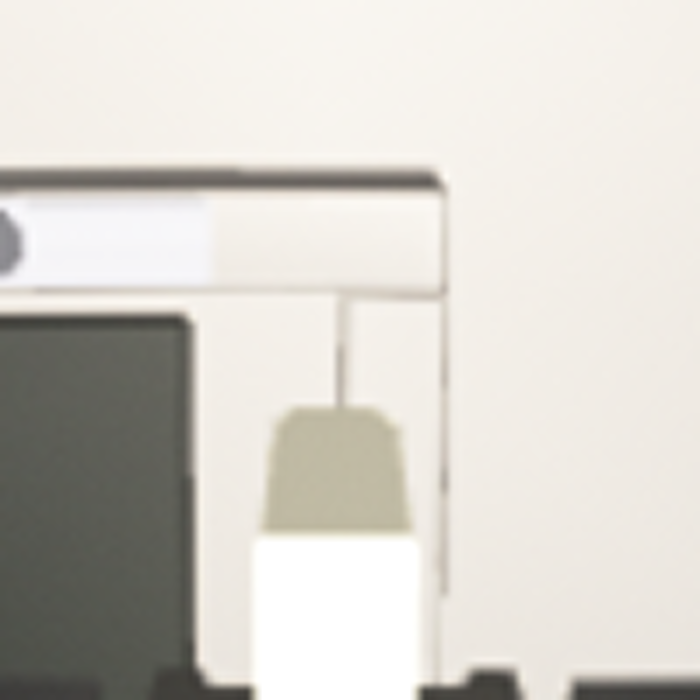

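```bash
python3 - <<'E'
from h import *
d=np.load("pics/w5.npy",allow_pickle=True).item()
A=lambda U,V:((U+.5)/7-.5+280,(V+.5)/7-.5+130)
w=np.array([.571,-.052]);a=.174
for n,U,V,z in(("glass",191,330,.046),("glass",193,480,.046),("wall top",349,300,.042),("wall top",349,400,.042),("wall bot",341,400,.024),("outer",444,290,.042),("rim inner near",300,293,.042)):
    X=watz(d,*A(U,V),z);q=X[:2]-w;print(n,np.round([q[0]*np.cos(a)+q[1]*np.sin(a),-q[0]*np.sin(a)+q[1]*np.cos(a)],4))
E
```

```text
glass [-0.0307  0.0527]
glass [-0.0162  0.0528]
wall top [-0.0329  0.0675]
wall top [-0.0231  0.0676]
wall bot [-0.019   0.0669]
outer [-0.0339  0.0765]
rim inner near [-0.0335  0.0629]
```

Call:
{"name": "send_rows", "arguments": {
  "deltas": [
    [1, 0.001, -0.006, 0, 0, 0, -0.007],
    [1, 0, 0, 0, 0, 0, 0],
    [1, 0, 0, 0, 0, 0, 0]
  ]
}}

```text
clock: 6.3
tcp_pos: [0.5616, 0.0068, 0.0829]
eef_rot: [-1.123, -1.336, 1.335]
contact_force: [-0.2, 0.1, -0.8]
opening: 0.0107
```

```bash
python3 look.py w6 280 130 380 230 7
```

```text
6.35 [0.5617 0.0067 0.0829] [[-0.172, 0.001, -0.985], [0.985, 0.0, -0.172], [0.0, -1.0, -0.001]] 0.17244815239173977 [-0.4  0.2  0.5] 0.010793954698426686
tcp win [0.0009 0.0594] foot win [0.001  0.0594]
```

View pics/w6.png

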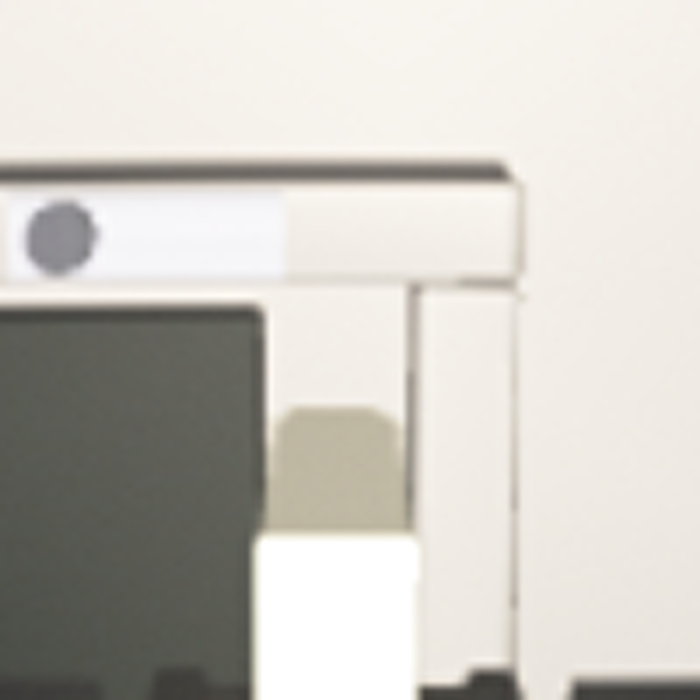

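The foot, at u 338, is centred between the glass edge at 264 and the wall at 410–418. Inserting.

Call:
{"name": "send_rows", "arguments": {
  "deltas": [
    [1, 0, 0.0004, -0.007, 0, 0, 0],
    [1, 0, 0, -0.005, 0, 0, 0],
    [1, 0, 0, -0.005, 0, 0, 0],
    [1, 0, 0, -0.003, 0, 0, 0],
    [1, 0, 0, 0, 0, 0, 0]
  ]
}}

```text
clock: 7.02
tcp_pos: [0.5611, 0.0075, 0.0608]
eef_rot: [-1.122, -1.335, 1.336]
contact_force: [-0.3, 0.1, -0.8]
opening: 0.0108
```

```bash
python3 look.py w7 280 130 380 230 7
```

```text
7.075 [0.5612 0.0075 0.061 ] [[-0.172, -0.0, -0.985], [0.985, 0.0, -0.172], [0.0, -1.0, 0.0]] 0.17305713586590674 [0.5 0.8 0.8] 0.010566675485647633
tcp win [0.0007 0.0603] foot win [0.0007 0.0603]
```

View pics/w7.png

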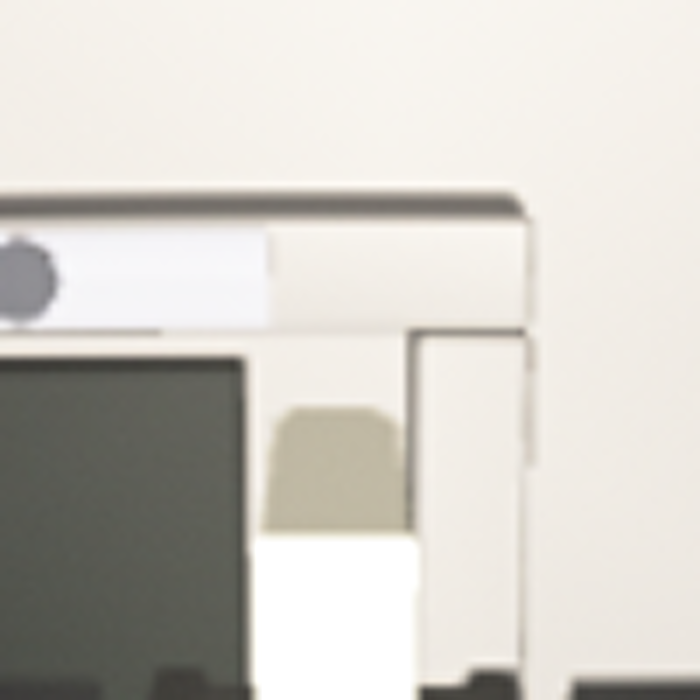

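The foot is inside the recess with no contact force and sits slightly to the wall side. Going down to the floor.

Call:
{"name": "send_rows", "arguments": {
  "deltas": [
    [1, 0, -0.0006, -0.003, 0, 0, 0],
    [1, 0, 0, -0.003, 0, 0, 0],
    [1, 0, 0, -0.002, 0, 0, 0],
    [1, 0, 0, 0, 0, 0, 0]
  ]
}}

```text
clock: 7.62
tcp_pos: [0.5615, 0.0068, 0.0529]
eef_rot: [-1.123, -1.336, 1.335]
contact_force: [0.3, -0.6, 0.2]
opening: 0.0109
```

Call:
{"name": "send_rows", "arguments": {
  "deltas": [
    [1, 0, 0, -0.002, 0, 0, 0],
    [1, 0, 0, -0.001, 0, 0, 0],
    [1, 0, 0, 0, 0, 0, 0]
  ]
}}

```text
clock: 8.0
tcp_pos: [0.5621, 0.0068, 0.0517]
eef_rot: [-1.123, -1.337, 1.334]
contact_force: [-0.4, -0.1, -0.7]
opening: 0.0111
```

```bash
python3 look.py w8 280 130 380 230 7
```

```text
8.05 [0.5621 0.0068 0.0516] [[-0.172, 0.002, -0.985], [0.985, 0.001, -0.172], [0.001, -1.0, -0.002]] 0.1727982808825076 [-0.5 -1.1  0.3] 0.010741166256625051
tcp win [0.0014 0.0594] foot win [0.0015 0.0594]
```

View pics/w8.png

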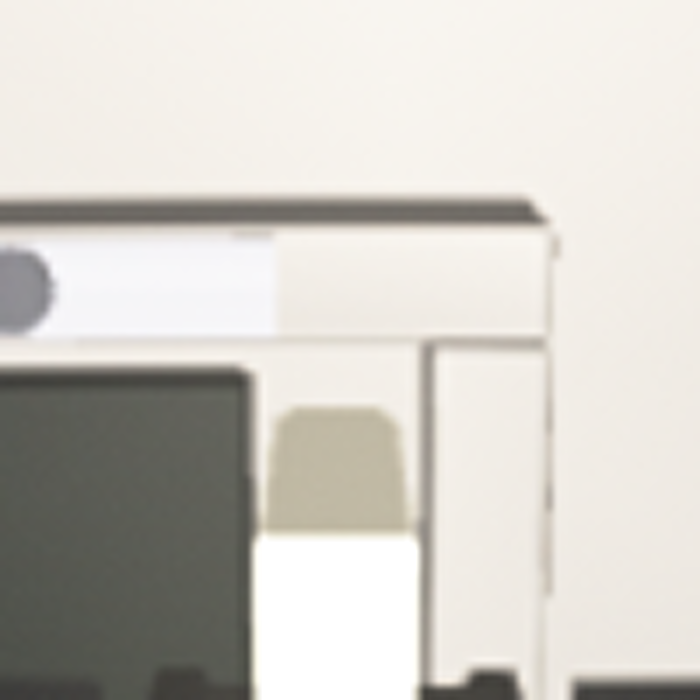

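Call:
{"name": "send_rows", "arguments": {
  "deltas": [
    [1, 0, 0, -0.001, 0, 0, 0],
    [1, 0, 0, -0.001, 0, 0, 0],
    [1, 0, 0, 0, 0, 0, 0]
  ]
}}

```text
clock: 8.48
tcp_pos: [0.5623, 0.0067, 0.0515]
eef_rot: [-1.123, -1.337, 1.333]
contact_force: [-0.6, 0.2, -0.6]
opening: 0.0109
```

Call:
{"name": "send_rows", "arguments": {
  "deltas": [
    [1, 0, 0, -0.002, 0, 0, 0],
    [1, 0, 0, -0.002, 0, 0, 0]
  ]
}}

```text
clock: 8.72
tcp_pos: [0.5633, 0.0068, 0.0502]
eef_rot: [-1.124, -1.339, 1.331]
contact_force: [-7.1, 0.8, 20.1]
opening: 0.0112
```

The upward force rose to 20 N at TCP z = 0.050, so the foot is on the floor. Easing off and releasing.

Call:
{"name": "send_rows", "arguments": {
  "deltas": [
    [1, 0, 0, 0.001, 0, 0, 0],
    [0.8, 0, 0, 0, 0, 0, 0],
    [0.65, 0, 0, 0, 0, 0, 0],
    [0.65, 0, 0, 0, 0, 0, 0],
    [0.65, 0, 0, 0, 0, 0, 0]
  ]
}}

```text
clock: 9.35
tcp_pos: [0.5631, 0.0068, 0.0504]
eef_rot: [-1.123, -1.339, 1.332]
contact_force: [-0.4, -0.5, 0.4]
opening: 0.0297
```

```bash
python3 look.py w9 260 130 400 250 5
```

```text
9.4 [0.5631 0.0068 0.0504] [[-0.172, 0.003, -0.985], [0.985, 0.003, -0.172], [0.002, -1.0, -0.003]] 0.17244827894706088 [-0.3  1.1 -0.6] 0.030019253458040584
tcp win [0.0024 0.0593] foot win [0.0025 0.0594]
```

View pics/w9.png

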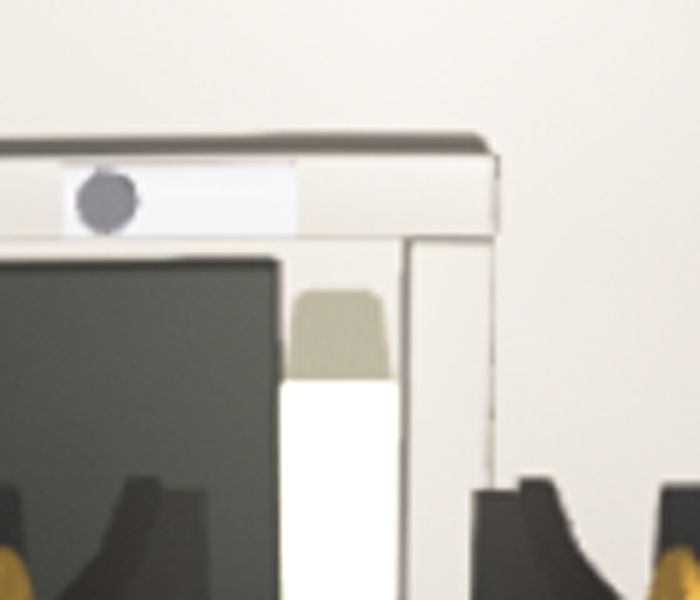

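The packer stands upright in the gap, with its foot at about (338,290) in the crop and clear of both fingers. Retreating and moving over the glass.

Call:
{"name": "send_rows", "arguments": {
  "deltas": [
    [0.65, 0, 0, 0.01, 0, 0, 0],
    [0.65, 0, 0, 0.025, 0, 0, 0],
    [0.65, 0, 0, 0.035, 0, 0, 0],
    [0.65, 0, 0, 0.02, 0, 0, 0],
    [1, 0.003, -0.02, 0, 0, 0, 0],
    [1, 0.003, -0.03, 0, 0, 0, 0],
    [1, 0.001, -0.01, 0, 0, 0, 0],
    [1, 0, 0, 0, 0, 0, 0],
    [1, 0, 0, 0, 0, 0, 0]
  ]
}}

```text
clock: 10.58
tcp_pos: [0.5709, -0.0526, 0.1486]
eef_rot: [-1.125, -1.344, 1.33]
contact_force: [0.5, -0.2, 0.5]
opening: 0.0006
```

```bash
python3 look.py w10 180 110 400 290 3; python3 - <<'E'
from h import *
from cell import r
s=cam(r,"scene");crop(s,225,165,365,265,5,"pics/s10.png")
E
```

```text
10.625 [ 0.5709 -0.0525  0.1485] [[-0.174, 0.007, -0.985], [0.985, 0.004, -0.174], [0.003, -1.0, -0.008]] 0.17458377525295485 [-0.  -0.1 -0.1] 0.0005829716840352787
tcp win [-0.0002 -0.0004] foot win [-0.     -0.0003]
```

View pics/w10.png

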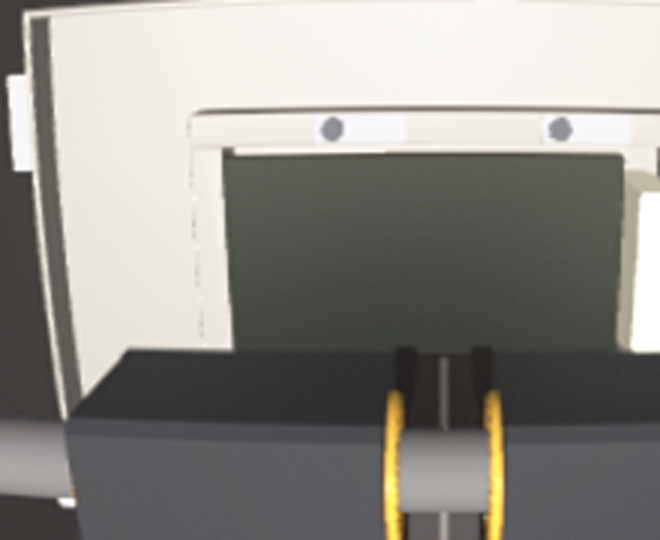

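View pics/s10.png

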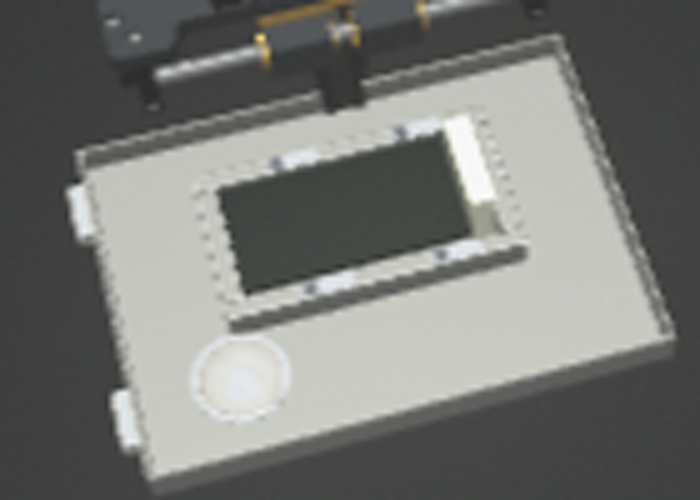

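The packer is seated at the left end in both views and the glass has not moved. Descending onto the glass middle.

Call:
{"name": "send_rows", "arguments": {
  "deltas": [
    [1, 0, -0.001, -0.03, -0.004, 0.007, 0],
    [1, 0, -0.001, -0.035, 0, 0, 0],
    [1, 0, -0.001, -0.015, 0, 0, 0],
    [1, 0, 0, -0.005, 0, 0, 0],
    [1, 0, 0, 0, 0, 0, 0],
    [1, 0, 0, 0, 0, 0, 0]
  ]
}}

```text
clock: 11.48
tcp_pos: [0.5727, -0.0532, 0.0639]
eef_rot: [-1.122, -1.342, 1.337]
contact_force: [0.4, 0.3, 0.7]
opening: 0.0005
```

Call:
{"name": "send_rows", "arguments": {
  "deltas": [
    [1, -0.001, -0.001, -0.008, 0, 0, 0],
    [1, 0, 0, -0.005, 0, 0, 0],
    [1, 0, 0, -0.003, 0, 0, 0],
    [1, 0, 0, 0, 0, 0, 0]
  ]
}}

```text
clock: 11.98
tcp_pos: [0.5723, -0.0542, 0.048]
eef_rot: [-1.123, -1.344, 1.336]
contact_force: [0.6, -0.7, -0.0]
opening: 0.0005
```

Call:
{"name": "send_rows", "arguments": {
  "deltas": [
    [1, 0, 0, -0.003, 0, 0, 0],
    [1, 0, 0, -0.002, 0, 0, 0],
    [1, 0, 0, -0.002, 0, 0, 0]
  ]
}}

```text
clock: 12.35
tcp_pos: [0.5728, -0.0543, 0.0423]
eef_rot: [-1.124, -1.344, 1.335]
contact_force: [-10.5, 0.5, 25.8]
opening: 0.0006
```

Call:
{"name": "send_rows", "arguments": {
  "deltas": [
    [1, -0.001, 0, -0.001, 0, 0, 0]
  ]
}}

```text
clock: 12.48
tcp_pos: [0.5726, -0.0543, 0.0425]
eef_rot: [-1.125, -1.346, 1.334]
contact_force: [-1.8, -0.2, 10.1]
opening: 0.0003
```

```bash
python3 - <<'E'
from cell import r
for i in range(5):
    st=r.read_state();print(st["clock"],st["tcp_pos"].round(4),st["contact_force"].round(1),st["joint_velocities"].round(3)); r.get_image("top")
E
```

```text
12.475 [ 0.5726 -0.0543  0.0425] [-1.8 -0.2 10.1] [ 0.003 -0.014 -0.     0.015  0.003 -0.021 -0.001]
12.525 [ 0.5726 -0.0543  0.0425] [-2.5  0.9 10.2] [-0.002  0.     0.001  0.    -0.001  0.001 -0.   ]
12.575 [ 0.5726 -0.0543  0.0425] [-2.4  0.8 11.6] [ 0.001 -0.001  0.     0.     0.002  0.002 -0.003]
12.625 [ 0.5726 -0.0543  0.0425] [-2.   0.6 10.3] [-0.001  0.001  0.    -0.002  0.001 -0.001  0.001]
12.675 [ 0.5726 -0.0543  0.0425] [-2.1 -0.  10.8] [-0.002 -0.    -0.001 -0.    -0.001  0.001 -0.   ]
```

Call:
{"name": "send_rows", "arguments": {
  "deltas": [
    [1, -0.0006, 0, -0.0018, 0, 0, 0]
  ]
}}

```text
clock: 12.85
tcp_pos: [0.5727, -0.0543, 0.0423]
eef_rot: [-1.126, -1.347, 1.333]
contact_force: [-8.8, 0.6, 23.5]
opening: 0.0005
```

```bash
python3 - <<'E'
from cell import r
for i in range(4):
    st=r.read_state();print(st["clock"],st["tcp_pos"].round(4),st["contact_force"].round(1)); r.get_image("top")
E
```

```text
12.85 [ 0.5727 -0.0543  0.0423] [-8.8  0.6 23.5]
12.9 [ 0.5727 -0.0543  0.0424] [-6.2  1.2 18.4]
12.95 [ 0.5727 -0.0543  0.0424] [-5.7  0.3 17.8]
13.0 [ 0.5727 -0.0543  0.0424] [-6.1  0.6 19.3]
```

Steady at about 18 N with z unchanged between 10 N and 18 N, so the glass is on its stop. Visual check before handing in.

```bash
python3 look.py w11 200 130 400 290 3; python3 - <<'E'
from h import *
from cell import r
s=cam(r,"scene");crop(s,225,100,485,265,3,"pics/s11.png")
st=r.read_state();print(st["clock"],st["tcp_pos"].round(4),st["contact_force"].round(1))
E
```

```text
13.1 [ 0.5727 -0.0543  0.0424] [[-0.177, 0.01, -0.984], [0.984, 0.003, -0.177], [0.001, -1.0, -0.01]] 0.17745666195365453 [-6.9  0.4 18. ] 0.00036827891434845886
tcp win [ 0.0013 -0.0026] foot win [ 0.0015 -0.0025]
13.2 [ 0.5727 -0.0543  0.0424] [-6.8  0.5 18.1]
```

View pics/w11.png

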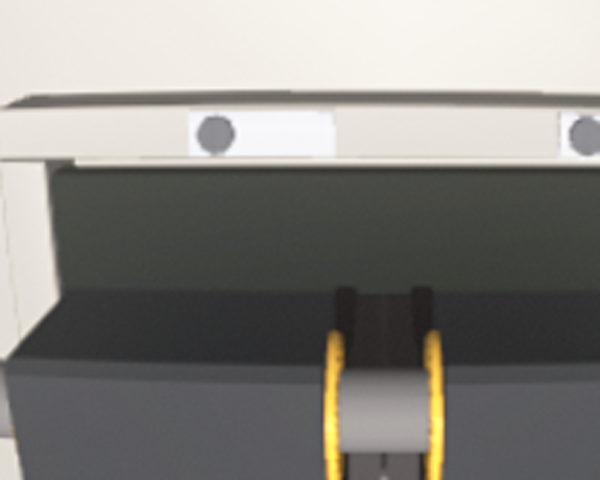

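View pics/s11.png

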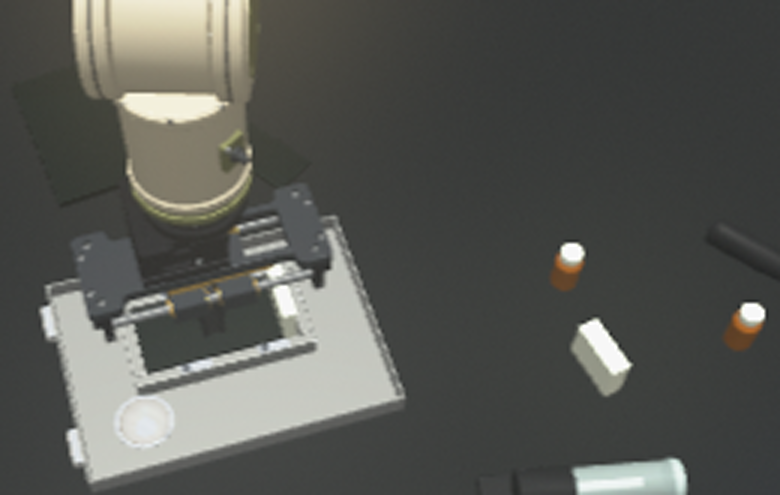

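The glass is pressed level under the closed fingers. The packer is seated at the left end, at (287,305) in the crop. The vials, thick packer and dish are where they were. Handing in.

```bash
python3 -c "
from cell import r
print(r.job_done());s=r.read_state();print(s['clock'],s['tcp_pos'],s['contact_force'])"
```

```text
the job is handed in; nothing more can be done
None
the job is handed in; nothing more can be done
```

I slid the thin packer, upright, into the wide left-hand end gap until its foot met the recess floor, let go and backed away. I then pressed the glass down near its middle with the closed fingers and handed the job in still holding it, at about 13 s.

- **Packer:** The upward force rose to 20 N at the floor. After release, both cameras showed it upright and seated in the gap.
- **Glass:** The fingertips held at z = 0.0424 m (rim nominally 0.042 m), pressing down with a steady 18 N or so. Going from 10 N to 18 N lowered them by only 0.1 mm, so the glass is on its stop. A side force of about 6–7 N on the fingers stayed in the final push.
- **Surroundings:** The last scene picture shows the dish, both vials and the thick packer in place. The arm hid part of the bench, so I did not check every bystander.
- **Disagreements:** My first wrist picture, taken before the arm had settled, disagreed with the other cameras. A settled one agreed to about 1 mm in position and 1–3 degrees in angle. The pane's flushness at the edges was judged from fingertip height and force, because the gripper hid part of the glass. The hand-in gave no verdict.

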